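Load the marking jig and hold the third stop

TASK

Take the tall round dowel from the wooden pin rack and stand it upright, right down, in the cup on the marking jig's turntable. Then grip the jig's indexing knob and turn it clockwise, counting three clicks from rest, to the third stop (not on to the fourth), so that the dowel comes round to the brass pointer. The knob springs back if let go, so finish still holding it at the third stop; leave the other things on the desk undisturbed.

Things in the scene. Friction and masses are not known exactly. Their poses are not given: they have to be found in the camera images.
- dowel: the tall round wooden dowel, 16 mm across, 90 mm long, about 30 g, standing in one of the rack's three holes (any of them). Origin: centre of its foot; z runs up along it. Foot 10 mm above the desk, top 100 mm above the desk.
- rack: fixed wooden pin rack 180 x 50 x 30 mm with three 19 mm holes, 20 mm deep, in a row along its x axis at -60, 0 and +60 mm. Origin: centre of its underside.
- jig: fixed marking jig, an aluminium block 110 mm (x) by 290 mm (y), top 40 mm above the desk. Origin: centre of its underside. In its frame the knob's axis is at y = -75 mm, the turntable's at y = +70 mm; a brass pointer post, 8 mm across, top 85 mm above the desk, stands at (-19, +118) mm.
- cup_floor (a point): centre of the floor of the steel cup on the turntable, 53 mm above the desk; the seated dowel's foot stands here. The cup sits 24 mm off the turntable's axis, towards the jig's -x at the start, and goes round with the turntable (84 mm across), which follows the knob one to one.
- cup_mouth (a point): centre of the cup's mouth, 78 mm above the desk; bore about 18.5 mm across and 25 mm deep, outside 29 mm across.
- knob_grip (a point): on the indexing knob's vertical axis, 72 mm above the desk. The black bar grip is 46 mm long (point's x axis), 12 mm thick (y axis: pinch along it), 48 to 80 mm above the desk, on a steel skirt 50 mm across whose top is 48 mm above the desk. The point turns with the knob. A steel line on top marks the bar's pointing end, -x.
- index_knob (a joint): knob angle, rad: 0 at rest (bar along the jig's x, marked end to its -x), growing clockwise from above. Stops every 0.4: the third is 1.2, the fourth 1.6, travel ends at 2.0. A return spring, 0.09 N m at rest, 0.13 at the third stop, always pulls it back to 0; clicks add a 0.07 N m ripple: resists most 0.1 rad after a stop, helps most 0.1 rad before one. Long ticks mark rest and third stop.
- short_dowel: short round wooden dowel, 16 mm across, 60 mm long, in the same rack; stays there; origin at the centre of its underside.
- square_bar: square wooden bar, 12 x 12 mm, 90 mm long, in the same rack; stays there; origin at the centre of its underside.
- mug: white ceramic mug as pencil cup, 80 mm across, 95 mm high, pencils up to 175 mm; bystander; origin at the centre of its underside.
- chest: small dark wooden chest with sliding lid, 100 x 160 x 82 mm; bystander; origin at the centre of its underside.
- tape_holder: black plastic tape holder, 60 x 140 mm, 82 mm high; bystander; origin at the centre of its underside.
- clip_dish: chrome paper clip dish, 80 mm across, 22 mm high; bystander; origin at the centre of its underside.
- protractor: flat red protractor, 100 mm long, 4 mm thick; bystander; origin at the centre of its underside (middle of its straight edge).
- eraser: white eraser, 22 x 52 x 13 mm; bystander; origin at the centre of its underside.

How it is judged (in metres and radians):
On the way, in this order (a step that is already met when the one before it is completed fails the run):
1. the dowel stands right down in the cup, let go, with the knob still at rest (horizontal distance between dowel and cup_floor below 0.004 m and z of dowel in the frame of cup_floor between -0.004 and 0.004 m and angle between dowel's own z axis and vertical below 0.1 rad and contact force between the fingers and dowel below 0.05 N and value of joint index_knob below 0.15 rad), for 0.2 s.
2. the knob is held at the third stop by the fingers (value of joint index_knob between 1.08 and 1.32 rad and contact force between the fingers and index_knob above 1 N), for 0.3 s.
At the end, for the whole second after the job is handed in: The dowel stands upright (within 0.1 rad) in the cup, its foot within 4 mm of the cup's floor centre, not touched by the fingers; the knob is still, within 0.12 rad of the third stop (1.2 rad), with the fingers pressing on it with more than 1 N (all of step 2 and horizontal distance between dowel and cup_floor below 0.004 m and z of dowel in the frame of cup_floor between -0.004 and 0.004 m and angle between dowel's own z axis and vertical below 0.1 rad and contact force between the fingers and dowel below 0.05 N and velocity of joint index_knob between -0.1 and 0.1 rad/s); the arm keeps its last pose, push and grip.
It fails at once if the knob is run on towards the fourth stop (past 1.45 rad) (value of joint index_knob above 1.45 rad).
It fails at once if another thing on the desk or in the rack is moved by more than 30 mm (distance of any of short_dowel, square_bar, mug, chest, tape_holder, clip_dish, protractor, eraser from where it was at the start of the episode above 0.03 m).
It also fails if it takes over 58 s, if anything falls off the work surface, if the arm or the gripper's body presses on something with over 40 N, if the wrist force passes 120 N, or if a joint passes its speed limit or range.

ROBOT

A 6-joint arm with a two-finger parallel gripper is mounted at the origin on the work surface. World frame = base frame: x ahead of the robot, y to its left, z up, the work surface at z = 0. Lengths are in mm, angles in rad, forces in N, time in s.
With the tool pointing down it reaches from about 275 to 1000 mm from the base axis. Payload 8.4 kg.
Tool frame: the origin (TCP) lies midway between the tips of the shut fingers; the grasp point (between the pads) lies 19 mm behind it; z points along the fingers, y is the direction in which the jaws open and shut (so a half turn about z gives the same grasp; the last joint's range is limited). The gripper opens to 85 mm and grips with 20 to 120 N. Pads are 22 mm wide; open, the fingers measure 114 mm over their backs; the gripper's body (76 mm by 85 mm) begins 54 mm behind the grasp point. The pads swing forward as they close: fully open they stand 13 mm farther back than shut.
Start: joints at [1.171, 0.353, 1.633, -0, 1.155, -0.002], TCP at [242.118, 576.2, 196.181] pointing down, gripper open.
Joint ranges: [-2.63, 2.63], [-0.92, 2.1], [0.06, 2.66], [-1.3, 4.44], [0, 2.69], [-3.02, 3.02]. Speed limits (rad/s): [2.22, 2.22, 2.79, 3.14, 3.14, 3.14].

INTERFACE

Orientations are given as [roll, pitch, yaw] about the fixed x, y, z axes, in that order (R = Rz(yaw) Ry(pitch) Rx(roll)).
In Python, from rig import * gives the robot as it stands.
- The arm moves only by the tool play_rows, never from a script. Its argument "moves" is a list of rows, each a list of 3 entries, a list of its own where there are three numbers: the shift along the tool's x, y, z in m, then the turn, a rotation vector about the tool's x, y, z in rad, then the opening in per cent of the stroke, from 0 (shut) to 100 (fully open). In form: [[[x, y, z], [rx, ry, rz], fingers], ...]. A call has 1 to 20 rows; each row shifts and turns the commanded pose from where the row before left it, along the tool's axes as they then stand; what a row does not reach is not made up. A row lasts 1/10 s, in which the tool goes at most 50 mm and 8.59 degrees, less where a joint would pass 70% of its speed; a pose out of reach is approached as far as the arm can. A call is refused whole if a number of a shift passes 0.05 or a number of a turn 0.15, either way. A call with a gripper value outside its range is refused whole. The fingers move at their own pace and stop on an object; "squeeze" is the grip in N (left out, the last holds). Time passes only in rows, so rows that do not move let the fingers close. It gives the time, the measured TCP pose, the force and the opening at its end, in the units of the state.
- sense(): the state, without advancing time (a new reading comes with each control period).
- grab_frame(name): name is "side" or "top"; returns a dict with "pixels" (384x512x3 uint8, red, green, blue), "intrinsics" (3x3 intrinsics, pixels), "R" (3x3) and "t" (3): a world point X has camera coordinates R X + t. Camera axes: x right, y down, z forward; pixel columns grow to the right and rows downward; lengths in mm; the calibration is good to about 2 mm. A picture is of the moment at which its call begins. There is no depth.
- sign_off(): hands the job in, once; it reports no verdict.
The state is a dict: "clock": time; "qpos": joint angles; "qvel": joint speeds; "joint_efforts": joint torques, N m; "eef_pos": TCP position; "tcp_rot": TCP orientation; "contact_force": force on the tool from outside, world axes, zero at the start; "wrist_torque": the same for the moment, N m; "opening": opening from 0.0 (shut) to 1.0 (fully open).
Only numpy, scipy, OpenCV 4.12 (cv2) and the standard library are available. Lean on these libraries where they do the work, as an engineer would, in place of code of your own. Each camera call takes 0.05 s, during which the arm holds its last target. There are 200 camera calls.

## Working session

There is one attempt and no reset: what is moved stays moved. The work goes in short steps, Python scripts to look and compute and a tool call to move; the robot and the scene stay as the last step left them, time stands still between calls to the robot, and variables do not carry over. Pictures are saved under pics/ and viewed, about 8 in all and at most 12, crops included, and the job is handed in when it is done.

Besides the shell and the picture viewer there is one more tool, called after "Emit:" by a JSON object that holds its "fn" and its "kwargs", one argument or row to a line. play_rows: Moves the arm, as the interface text tells. Its arguments: {"type":"object","properties":{"moves":{"type":"array"},"squeeze":{"type":"number"}},"required":["moves"]}

```bash
mkdir -p pics; cat > h.py <<'E'
from rig import *
import numpy as np, cv2
def snap(n,tag):
    f=grab_frame(n); cv2.imwrite(f'pics/{tag}.png',f['pixels'][:,:,::-1]); np.savez(f'pics/{tag}.npz',K=f['intrinsics'],R=f['R'],t=f['t'],p=f['pixels']); return f
def ld(tag): return np.load(f'pics/{tag}.npz')
def ray(f,u,v,z):
    K,R,t=map(np.array,(f['K'],f['R'],f['t'])); c=-R.T@t; d=R.T@np.linalg.inv(K)@[u,v,1]; return c+d*(z-c[2])/d[2]
def proj(f,X):
    p=np.array(f['K'])@(np.array(f['R'])@np.array(X)+np.array(f['t'])); return p[:2]/p[2]
E
python3 - <<'E'
from h import *
a=snap('top','t0');b=snap('side','s0')
for f in (ld('t0'),ld('s0')): print(f['K'],-f['R'].T@f['t'],f['R'])
cv2.imwrite('pics/both.png',cv2.resize(a['pixels'][:,:,::-1],(800,600),interpolation=cv2.INTER_CUBIC))
cv2.imwrite('pics/sb.png',cv2.resize(b['pixels'][:,:,::-1],(800,600),interpolation=cv2.INTER_CUBIC))
print(sense())
E
```

```text
[[499.26033055   0.         253.00114054]
 [  0.         499.26033055 196.86872635]
 [  0.           0.           1.        ]] [ 342.55280388  -43.3085798  1405.46556927] [[-0.05170481 -0.99865477  0.00390586]
 [-0.97764941  0.0498184  -0.20425414]
 [ 0.20378479 -0.01437948 -0.9789101 ]]
[[370.63982119   0.         252.81023864]
 [  0.         370.63982119 191.80136317]
 [  0.           0.           1.        ]] [335.02918893 647.74631257 863.38194894] [[-0.92284768 -0.38488246  0.0147531 ]
 [-0.28864365  0.66571554 -0.68811894]
 [ 0.25502354 -0.63928735 -0.72544791]]
{'clock': 0.1, 'qpos': array([ 1.17058361e+00,  3.53575906e-01,  1.63404837e+00,  8.03344631e-06,
        1.15519560e+00, -2.43533821e-03]), 'qvel': array([-0.00077028, -0.00271035, -0.00041676, -0.00038268, -0.00051567,
       -0.00088389]), 'joint_efforts': array([-2.21499060e-03, -6.06356835e+01, -3.42814529e+01, -6.19712478e-05,
        3.95101481e-03, -5.07035395e-06]), 'eef_pos': array([241.94417005, 575.76966024, 195.54351695]), 'tcp_rot': array([-3.14036545e+00, -1.03342823e-05,  2.74381202e+00]), 'contact_force': array([-0.90928816, -0.60329388, -0.45709965]), 'wrist_torque': array([-0.00633016, -0.03218313,  0.00304234]), 'opening': 0.9971778706424542}
```

View pics/both.png

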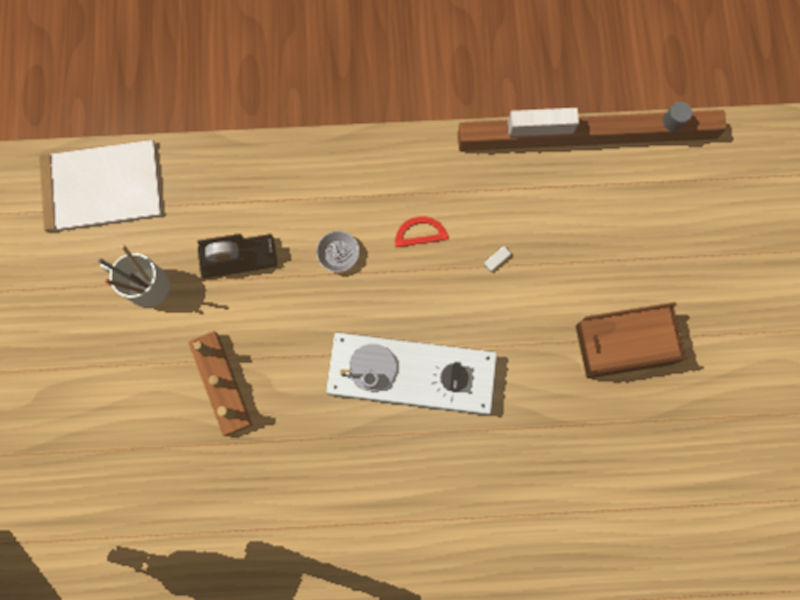

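View pics/sb.png

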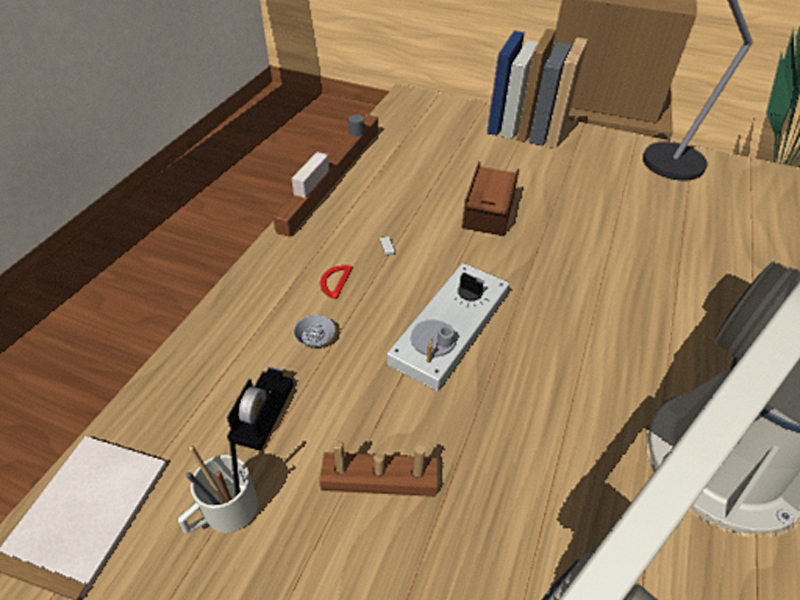

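The top view shows the rack at (220,385), the jig at (412,372) with its cup at (370,380), and the knob at (457,377). All are in 800 px coordinates. In the side view the middle dowel is the short one. I'll enlarge both views to tell the round dowel from the square bar.

```bash
python3 - <<'E'
from h import *
t=ld('t0')['p'];s=ld('s0')['p']
def crop(p,u,v,w,h,k): return cv2.resize(p[v:v+h,u:u+w,::-1],None,fx=k,fy=k,interpolation=cv2.INTER_CUBIC)
A=crop(s,200,278,88,42,8) # 704x336
cv2.imwrite('pics/c1.png',A)
B=crop(t,115,205,50,80,7) # 350x560
C=crop(t,205,205,116,64,6.8)
cv2.imwrite('pics/c3.png',C)
D=np.zeros((600,800,3),np.uint8);D[:560,:350]=B;D[:294,360:800]=crop(s,200,278,88,42,5)[:294,:440] if 0 else 0
A5=crop(s,200,278,88,42,5);D[:210,360:800]=A5;cv2.imwrite('pics/c1.png',D);print(C.shape)
E
```

```text
(435, 789, 3)
```

View pics/c1.png

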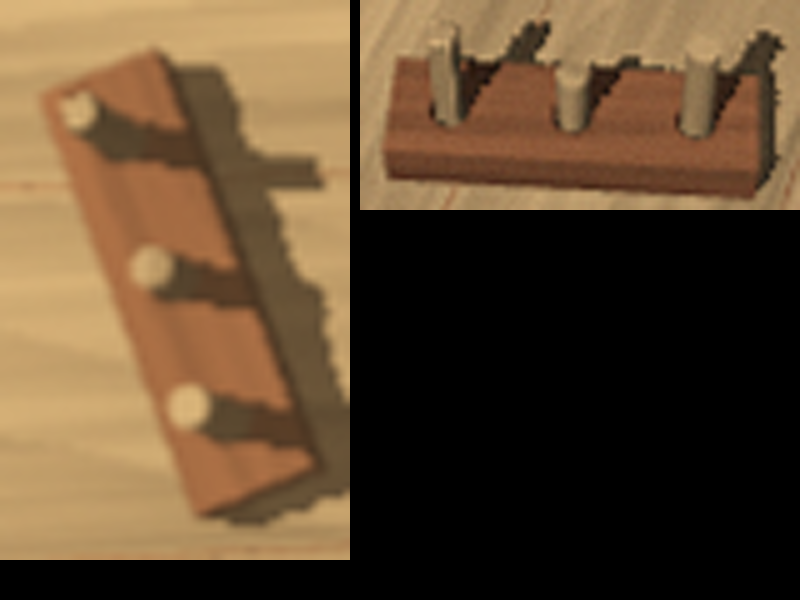

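View pics/c3.png

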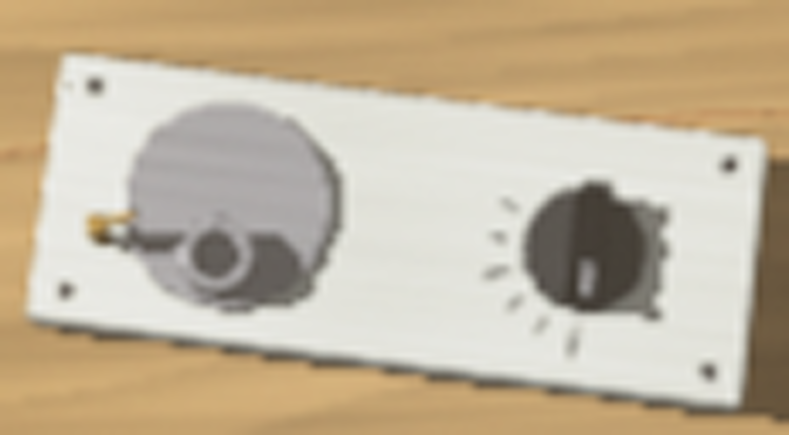

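The tall round dowel is the near one, with its top at (190,407) in the top crop and (700,45) in the side composite. The far one is faceted, so it is the square bar. In the jig crop the cup mouth is at (217,252) and the bar's mark is at (587,278), pointing toward the robot (jig -x).

```bash
python3 - <<'E'
from h import *
t=ld('t0');s=ld('s0')
B=lambda u,v:(115+(u+.5)/7-.5,205+(v+.5)/7-.5)
C=lambda u,v:(205+(u+.5)/6.8-.5,205+(v+.5)/6.8-.5)
S=lambda u,v:(200+(u-360+.5)/5-.5,278+(v+.5)/5-.5)
np.set_printoptions(precision=1,suppress=True)
print('dowel top t',ray(t,*B(190,405),100),'s',ray(s,*S(702,45),100), 'short',ray(t,*B(151,268),70),'sq',ray(t,*B(80,110),100))
rc=[ray(t,*B(*p),30) for p in [(42,95),(155,48),(318,462),(198,515)]];print('rack',np.array(rc),np.mean(rc,0))
e=(rc[0]-rc[3]);L=np.linalg.norm(e);print('len',L,np.linalg.norm(rc[0]-rc[1]))
m=np.mean(rc,0); ax=(rc[3]-rc[0]+rc[2]-rc[1])/2;ax/=np.linalg.norm(ax);print('hole',m+60*ax,m-60*ax,np.degrees(np.arctan2(ax[1],ax[0])))
jc=np.array([ray(t,*C(*p),40) for p in [(65,52),(767,140),(740,408),(28,320)]]);print(jc)
print([np.linalg.norm(jc[i]-jc[(i+1)%4]) for i in range(4)])
m=jc.mean(0); yy=(jc[0]-jc[1]+jc[3]-jc[2]);yy/=np.linalg.norm(yy);xx=np.array([yy[1],-yy[0],0]);print('jig',m,'yaw',np.arctan2(-yy[0],yy[1]))
print('cup pred',m+70*yy-24*xx,'meas',ray(t,*C(217,252),78));print('knob pred',m-75*yy,'meas',ray(t,*C(590,245),80))
print('screw/ptr',ray(t,*C(98,226),85),m+118*yy-19*xx)
print('rim2',ray(t,*C(234,205),48),m+70*yy)
E
```

```text
dowel top t [455.3 235.2 100. ] s [456.5 236.9 100. ] short [510.8 256.2  70. ] sq [568.3 276.  100. ]
rack [[587.2 308.2  30. ]
 [603.9 263.2  30. ]
 [436.7 200.5  30. ]
 [418.6 247.3  30. ]] [511.6 254.8  30. ]
len 179.19712654117822 47.975077743834085
hole [455.3 234.1  30. ] [567.9 275.5  30. ] -159.80020531970214
[[ 588.8   46.6   40. ]
 [ 538.  -236.8   40. ]
 [ 430.7 -217.6   40. ]
 [ 480.4   65.4   40. ]]
[np.float64(287.96523521137334), np.float64(109.02684200043394), np.float64(287.30467568372745), np.float64(110.021908078928)]
jig [509.5 -85.6  40. ] yaw -0.1756668158292772
cup pred [498.1 -12.5  40. ] meas [499.4 -12.5  78. ]
knob pred [ 496.4 -159.5   40. ] meas [ 494.4 -158.6   80. ]
screw/ptr [511.1  33.3  85. ] [511.4  33.9  40. ]
rim2 [521.5 -19.5  48. ] [521.7 -16.7  40. ]
```

Both views agree to about 2 mm. Dowel: (455.5, 235). Cup: (498.5, -12.5). Knob: (496, -159). Jig yaw: -0.176 rad. Next I move above the dowel.

Emit:
{"fn": "play_rows", "kwargs": {
  "moves": [
    [[0,0,0],[0,0,-0.15],60],
    [[0,0,0],[0,0,-0.15],60],
    [[0,0,0],[0,0,-0.15],60],
    [[0,0,0],[0,0,-0.15],60],
    [[0,0,0],[0,0,-0.15],60],
    [[-0.0084,-0.0394,0.005],[0,0,0],60],
    [[-0.0084,-0.0394,0.005],[0,0,0],60],
    [[-0.0084,-0.0394,0.005],[0,0,0],60],
    [[-0.0084,-0.0394,0.005],[0,0,0],60],
    [[-0.0084,-0.0394,0.005],[0,0,0],60],
    [[-0.0084,-0.0394,0.005],[0,0,0],60],
    [[-0.0084,-0.0394,0.005],[0,0,0],60],
    [[-0.0084,-0.0394,0.005],[0,0,0],60],
    [[-0.0084,-0.0394,0.005],[0,0,0],60],
    [[-0.0084,-0.0394,0.005],[0,0,0],60],
    [[0,0,0],[0,0,0],60],
    [[0,0,0],[0,0,0],60]
  ],
  "squeeze": 40
}}

```text
clock: 1.8
eef_pos: [456.9, 234.6, 145.9]
tcp_rot: [3.141, -0.001, -2.792]
contact_force: [0.5, 0.3, 0.4]
opening: 0.601
```

Emit:
{"fn": "play_rows", "kwargs": {
  "moves": [
    [[0.0012,0.0008,0.02],[0,0,0],60],
    [[0,0,0.025],[0,0,0],60],
    [[0,0,0.025],[0,0,0],60],
    [[0,0,0.025],[0,0,0],60],
    [[0,0,0],[0,0,0],60],
    [[0,0,0],[0,0,0],60],
    [[0,0,0],[0,0,0],0],
    [[0,0,0],[0,0,0],0],
    [[0,0,0],[0,0,0],0],
    [[0,0,0],[0,0,0],0],
    [[0,0,0],[0,0,0],0],
    [[0,0,0],[0,0,0],0],
    [[0,0,0],[0,0,0],0]
  ]
}}

```text
clock: 3.1
eef_pos: [456.6, 236.3, 52.5]
tcp_rot: [3.141, 0.003, -2.79]
contact_force: [0.4, 0.2, 6.4]
opening: 0.163
```

```bash
python3 - <<'E'
from h import *
print(sense())
s=snap('side','s1')['pixels'];t=snap('top','t1')['pixels']
D=np.zeros((600,800,3),np.uint8)
D[:600,:400]=cv2.resize(s[220:340,200:280,::-1],(400,600),interpolation=cv2.INTER_CUBIC)
D[:600,400:]=cv2.resize(t[195:315,110:190,::-1],(400,600),interpolation=cv2.INTER_CUBIC);cv2.imwrite('pics/g.png',D)
E
```

```text
{'clock': 3.1, 'qpos': array([ 4.74560614e-01,  3.73419153e-01,  1.98862210e+00,  2.37607398e-04,
        7.76942117e-01, -1.44830953e+00]), 'qvel': array([ 8.45635749e-04, -2.39386245e-03,  2.10076952e-04,  3.87158862e-05,
        6.06852369e-04, -2.88478462e-04]), 'joint_efforts': array([-3.15959249e-01, -4.87691188e+01, -2.25119197e+01, -1.76517656e-01,
       -6.84234523e-02,  9.57640514e-04]), 'eef_pos': array([456.5706759 , 236.30506428,  52.46729308]), 'tcp_rot': array([ 3.14110807e+00,  2.56931124e-03, -2.78968867e+00]), 'contact_force': array([0.41051264, 0.24022582, 6.40475398]), 'wrist_torque': array([0.16326756, 0.09384843, 0.00227122]), 'opening': 0.1632973953021479}
```

View pics/g.png

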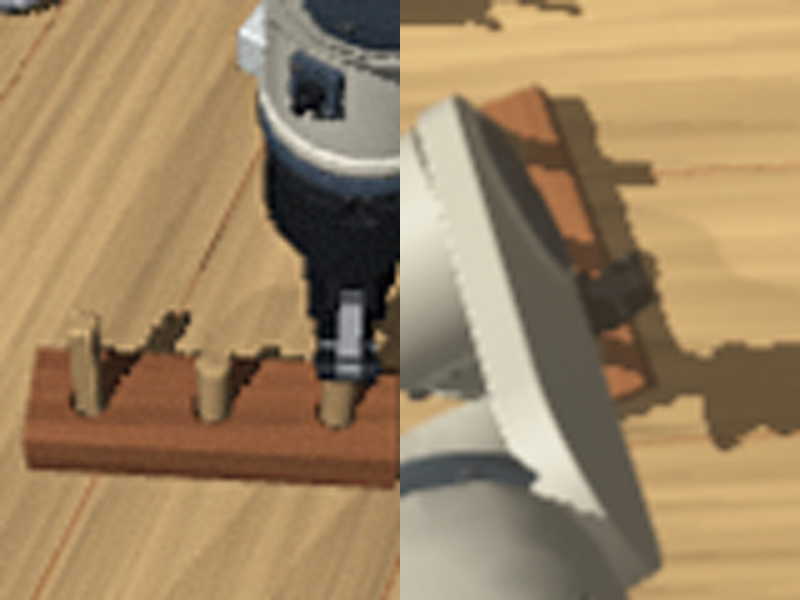

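The dowel is gripped; the side view shows the fingers on it at (345,370) with the neighbours untouched. Next I lift it, turn to jig alignment and go over the cup.

Emit:
{"fn": "play_rows", "kwargs": {
  "moves": [
    [[0,0,-0.01],[0,0,0],0],
    [[0,0,-0.02],[0,0,0],0],
    [[0,0,-0.03],[0,0,0],0],
    [[0,0,-0.03],[0,0,0],0],
    [[0,0,0],[0,0,0.1318],0],
    [[0,0,0],[0,0,0.1318],0],
    [[0,0,0],[0,0,0.1318],0],
    [[0,0,0],[0,0,0.1318],0],
    [[-0.0106,-0.0297,0],[0,0,0],0],
    [[-0.0106,-0.0297,0],[0,0,0],0],
    [[-0.0106,-0.0297,0],[0,0,0],0],
    [[-0.0106,-0.0297,0],[0,0,0],0],
    [[-0.0106,-0.0297,0],[0,0,0],0],
    [[-0.0106,-0.0297,0],[0,0,0],0],
    [[-0.0106,-0.0297,0],[0,0,0],0],
    [[-0.0106,-0.0297,0],[0,0,0],0],
    [[0,0,0],[0,0,0],0],
    [[0,0,0],[0,0,0],0],
    [[0,0,0],[0,0,0],0]
  ]
}}

```text
clock: 5.1
eef_pos: [497.4, -12.4, 141.5]
tcp_rot: [3.141, 0.0, 2.967]
contact_force: [-0.1, 0.4, 0.6]
opening: 0.16
```

```bash
python3 - <<'E'
from h import *
p=sense();print(p['eef_pos'],p['contact_force'])
f=snap('side','s2');s=f['pixels'];l=ld('s2')
for z in (53,78,103,143): print(z,proj(l,[498.5,-12.5,z]),proj(l,[*p['eef_pos'][:2],z]))
cv2.imwrite('pics/c.png',cv2.resize(s[165:265,230:330,::-1],(600,600),interpolation=cv2.INTER_CUBIC))
E
```

```text
[497.40307931 -12.43609553 141.51266087] [-0.14425192  0.39485779  0.64188913]
53 [284.98822942 216.79511926] [285.3462423  216.92935903]
78 [285.68515044 211.06445165] [286.04966387 211.1992696 ]
103 [286.40696723 205.12907026] [286.77822135 205.2644224 ]
143 [287.61708491 195.17847047] [287.99965785 195.31457057]
```

View pics/c.png

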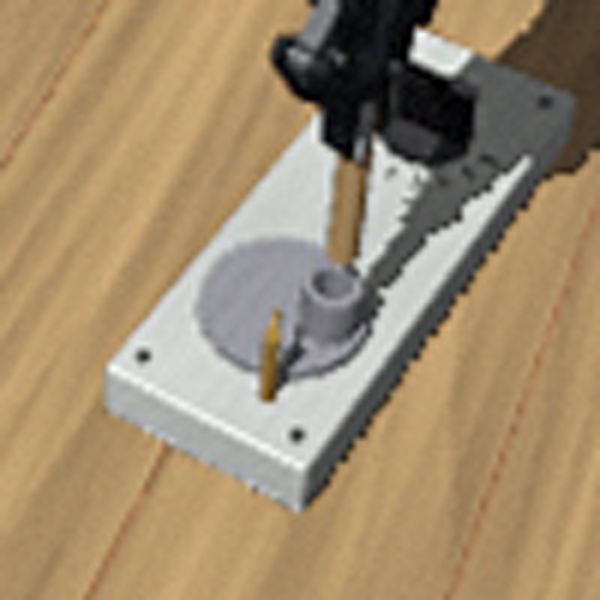

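The side view shows the dowel's foot at (342,258) directly over the cup mouth at (338,285). The offset is consistent with alignment to about 1 mm, so I lower gently and watch the force.

Emit:
{"fn": "play_rows", "kwargs": {
  "moves": [
    [[-0.0005,0,0.01],[0,0,0],0],
    [[0,0,0.008],[0,0,0],0],
    [[0,0,0.003],[0,0,0],0],
    [[0,0,0.003],[0,0,0],0],
    [[0,0,0.002],[0,0,0],0],
    [[0,0,0],[0,0,0],0],
    [[0,0,0],[0,0,0],0]
  ]
}}

```text
clock: 5.85
eef_pos: [497.8, -12.9, 114.7]
tcp_rot: [-3.142, -0.001, 2.967]
contact_force: [0.3, -0.3, -0.3]
opening: 0.162
```

There is no contact force with the foot about 6 mm below the rim, so it has entered the cup. I lower the rest of the way.

Emit:
{"fn": "play_rows", "kwargs": {
  "moves": [
    [[0,0,0.005],[0,0,0],0],
    [[0,0,0.005],[0,0,0],0],
    [[0,0,0.004],[0,0,0],0],
    [[0,0,0.003],[0,0,0],0],
    [[0,0,0.001],[0,0,0],0],
    [[0,0,0],[0,0,0],0],
    [[0,0,0],[0,0,0],0]
  ]
}}

```text
clock: 6.55
eef_pos: [498.0, -13.1, 97.1]
tcp_rot: [-3.142, -0.0, 2.967]
contact_force: [1.3, 1.5, -1.1]
opening: 0.162
```

```bash
python3 - <<'E'
from h import *
p=sense();print(p['eef_pos'],p['contact_force'],p['wrist_torque'])
s=snap('side','s3')['pixels']
cv2.imwrite('pics/d.png',cv2.resize(s[165:265,230:330,::-1],(600,600),interpolation=cv2.INTER_CUBIC))
E
```

```text
[498.01868207 -13.11252254  97.1254824 ] [ 1.25629941  1.46939534 -1.13956092] [ 0.22248465 -0.22549674  0.03939202]
```

View pics/d.png

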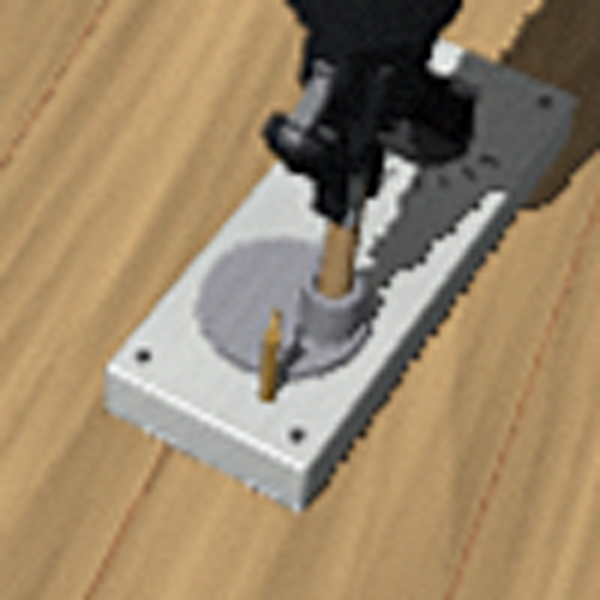

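The dowel is inside the cup, entering at (335,290), with a light side touch. I go the last 2 mm, then release and rise.

Emit:
{"fn": "play_rows", "kwargs": {
  "moves": [
    [[0,0,0.001],[0,0,0],0],
    [[0,0,0.001],[0,0,0],0],
    [[0,0,0],[0,0,0],0],
    [[0,0,0],[0,0,0],10],
    [[0,0,0],[0,0,0],25],
    [[0,0,0],[0,0,0],40],
    [[0,0,0],[0,0,0],55],
    [[0,0,0],[0,0,0],60],
    [[0,0,0],[0,0,0],60],
    [[0,0,0],[0,0,0],60],
    [[0,0,-0.01],[0,0,0],60],
    [[0,0,-0.03],[0,0,0],60],
    [[0,0,-0.04],[0,0,0],60],
    [[0,0,0],[0,0,0],60],
    [[0,0,0],[0,0,0],60]
  ]
}}

```text
clock: 8.1
eef_pos: [498.8, -13.2, 176.5]
tcp_rot: [3.141, 0.003, 2.967]
contact_force: [-0.2, 0.1, -0.0]
opening: 0.605
```

Emit:
{"fn": "play_rows", "kwargs": {
  "moves": [
    [[-0.0057,-0.0361,0],[0,0,0],60],
    [[-0.0057,-0.0361,0],[0,0,0],60],
    [[-0.0057,-0.0361,0],[0,0,0],60],
    [[-0.0057,-0.0361,0],[0,0,0],60],
    [[0,0,0],[0,0,0],60],
    [[0,0,0],[0,0,0],60]
  ]
}}

```text
clock: 8.7
eef_pos: [494.4, -159.5, 174.0]
tcp_rot: [3.141, -0.002, 2.965]
contact_force: [-0.2, 0.4, -0.8]
opening: 0.598
```

```bash
python3 - <<'E'
from h import *
p=sense();print(p['eef_pos'],p['contact_force'],p['wrist_torque'])
s=snap('side','s4')['pixels'];l=ld('s4')
c=lambda X:((proj(l,X)-[230,140]+.5)*6-.5).round(0)
for X in ([498.5,-12.5,143],[498.5,-12.5,78],[496,-159.3,80]): print(c(X))
cv2.imwrite('pics/e.png',cv2.resize(s[140:240,230:350,::-1],(720,600),interpolation=cv2.INTER_CUBIC))
E
```

```text
[ 494.40943842 -159.54782023  174.00825566] [-0.16759571  0.39186654 -0.75750283] [ 0.01584743 -0.00236361  0.02210417]
[348. 334.]
[337. 429.]
[437. 225.]
```

View pics/e.png

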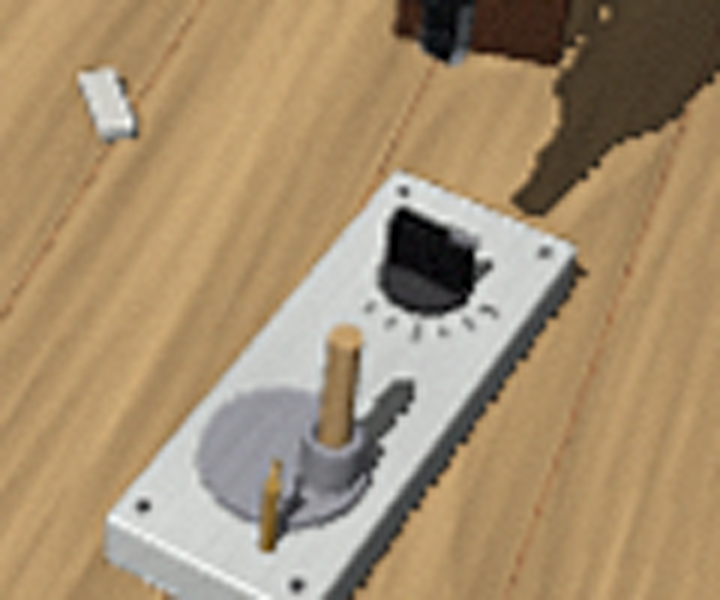

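The dowel stands in the cup, with its top at (346,333) and the mouth front rim at (333,452). The knob is at rest with its bar top near (437,225). I'll check the seating depth numerically against fixed jig points.

```bash
python3 - <<'E'
from h import *
l=ld('s4')
c=lambda X:((proj(l,X)-[230,140]+.5)*6-.5).round(0)
xx=np.array([np.cos(-.1757),np.sin(-.1757),0]);yy=np.array([-xx[1],xx[0],0]);o=np.array([509.5,-85.6,0])
J=lambda x,y,z:o+x*xx+y*yy+[0,0,z]
for n,X in dict(cornerL=J(55,145,40),cornerT=J(55,-145,40),cornerR=J(-55,-145,40),ptr=J(-19,118,85),screw=J(-55+12,145-12,40)).items(): print(n,c(X))
w=np.array(-l['R'].T@l['t'])-[498.5,-12.5,143];w[2]=0;w/=np.linalg.norm(w)
for z in (141,143,147): print(z,'top back/front',c(np.array([498.5,-12.5,z])-8*w),c(np.array([498.5,-12.5,z])+8*w))
print('mouth front outer',c(np.array([498.5,-12.5,78])+14.5*w),'back',c(np.array([498.5,-12.5,78])-14.5*w))
p=l['p'].astype(int)
for v in range(190,222): print(v,round((v-140+.5)*6-.5),[tuple(p[v,u]) for u in (286,287)], '|s0', tuple(ld('s0')['p'][v,286]))
E
```

```text
cornerL [106. 513.]
cornerT [398. 164.]
cornerR [582. 242.]
ptr [277. 482.]
screw [300. 588.]
141 top back/front [349. 324.] [346. 350.]
143 top back/front [350. 321.] [347. 347.]
147 top back/front [351. 314.] [347. 341.]
mouth front outer [334. 453.] back [339. 406.]
190 302 [(np.int64(207), np.int64(209), np.int64(207)), (np.int64(209), np.int64(213), np.int64(208))] |s0 (np.uint8(205), np.uint8(207), np.uint8(204))
191 308 [(np.int64(204), np.int64(208), np.int64(206)), (np.int64(205), np.int64(207), np.int64(206))] |s0 (np.uint8(201), np.uint8(204), np.uint8(201))
192 314 [(np.int64(205), np.int64(209), np.int64(208)), (np.int64(201), np.int64(206), np.int64(205))] |s0 (np.uint8(199), np.uint8(200), np.uint8(198))
193 320 [(np.int64(204), np.int64(206), np.int64(201)), (np.int64(201), np.int64(199), np.int64(193))] |s0 (np.uint8(197), np.uint8(199), np.uint8(197))
194 326 [(np.int64(196), np.int64(171), np.int64(140)), (np.int64(197), np.int64(168), np.int64(131))] |s0 (np.uint8(197), np.uint8(201), np.uint8(196))
195 332 [(np.int64(193), np.int64(156), np.int64(103)), (np.int64
[... 3300 characters left out ...]
05), np.int64(106)), (np.int64(97), np.int64(94), np.int64(103))] |s0 (np.uint8(97), np.uint8(97), np.uint8(102))
218 470 [(np.int64(103), np.int64(103), np.int64(107)), (np.int64(97), np.int64(95), np.int64(100))] |s0 (np.uint8(99), np.uint8(99), np.uint8(105))
219 476 [(np.int64(101), np.int64(102), np.int64(105)), (np.int64(92), np.int64(92), np.int64(95))] |s0 (np.uint8(99), np.uint8(97), np.uint8(102))
220 482 [(np.int64(97), np.int64(97), np.int64(102)), (np.int64(84), np.int64(85), np.int64(89))] |s0 (np.uint8(90), np.uint8(92), np.uint8(97))
221 488 [(np.int64(88), np.int64(87), np.int64(93)), (np.int64(99), np.int64(99), np.int64(102))] |s0 (np.uint8(84), np.uint8(84), np.uint8(89))
```

The cup rim and the dowel top both match the seated prediction within about 1.5 mm. Next I go down to the knob and grip it.

Emit:
{"fn": "play_rows", "kwargs": {
  "moves": [
    [[-0.0009,0.0005,0.03],[0,0,0],55],
    [[0,0,0.03],[0,0,0],55],
    [[0,0,0.03],[0,0,0],55],
    [[0,0,0.02],[0,0,0],55],
    [[0,0,0.01],[0,0,0],55],
    [[0,0,0],[0,0,0],55],
    [[0,0,0],[0,0,0],55],
    [[0,0,0],[0,0,0],0],
    [[0,0,0],[0,0,0],0],
    [[0,0,0],[0,0,0],0],
    [[0,0,0],[0,0,0],0],
    [[0,0,0],[0,0,0],0],
    [[0,0,0],[0,0,0],0]
  ],
  "squeeze": 60
}}

```text
clock: 10.05
eef_pos: [496.4, -159.0, 55.2]
tcp_rot: [-3.142, 0.0, 2.967]
contact_force: [-0.0, 0.2, 0.6]
opening: 0.001
```

The opening reads 0.001, so the fingers shut on nothing. I'll look.

```bash
python3 - <<'E'
from h import *
p=sense();print(p['eef_pos'],p['contact_force'],p['wrist_torque'],p['opening'],p['qpos'])
s=snap('side','s5')['pixels'];t=snap('top','t5')['pixels']
D=np.zeros((600,800,3),np.uint8)
D[:,:480]=cv2.resize(s[140:240,260:340,::-1],(480,600),interpolation=cv2.INTER_CUBIC)
D[:400,480:]=cv2.resize(t[195:295,240:320,::-1],(320,400),interpolation=cv2.INTER_CUBIC)
cv2.imwrite('pics/k.png',D)
E
```

```text
[ 496.38872564 -158.99317334   55.23447338] [-0.01052415  0.19113859  0.55356211] [-0.04035306 -0.0022104  -0.00757483] 0.000512769350932272 [-3.12840060e-01  3.79212375e-01  1.96992982e+00 -2.43350577e-05
  7.92404630e-01 -1.70856010e+00]
```

View pics/k.png

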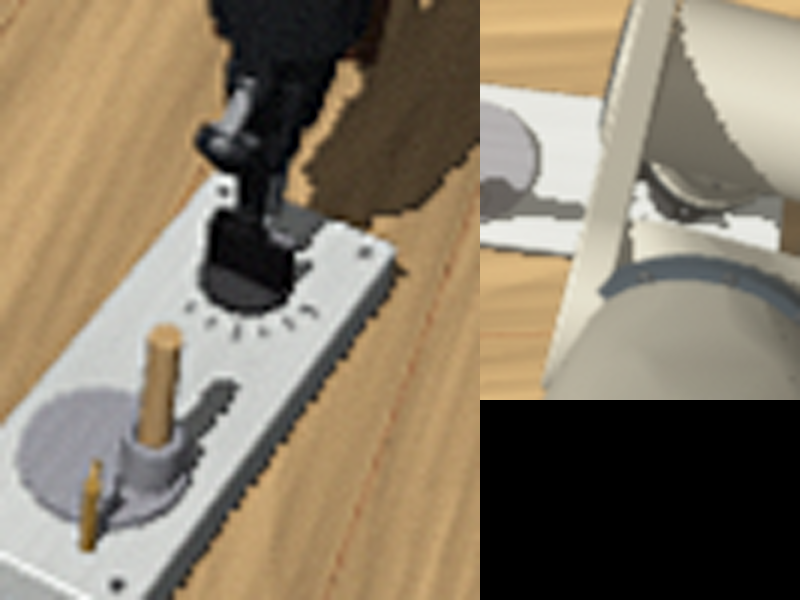

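```bash
python3 - <<'E'
from h import *
l=ld('s5')
c=lambda X:((proj(l,X)-[260,140]+.5)*6-.5).round(0)
xx=np.array([np.cos(-.1757),np.sin(-.1757),0]);yy=np.array([-xx[1],xx[0],0])
o=np.array([496,-159.3,0])
for z in (48,55,80,110): print(z,c(o+[0,0,z]))
for s in (-23,23):
  for w in (-6,6):
    print('bar',s,w,[c(o+s*xx+w*yy+[0,0,z]) for z in (48,80)])
a=ld('s4')['p'][140:240,260:340];b=l['p'][140:240,260:340]
D=np.hstack([cv2.resize(np.clip((i[25:60,25:60]*2.2),0,255).astype(np.uint8)[:,:,::-1],(400,400),interpolation=cv2.INTER_NEAREST) for i in (a,b)])
cv2.imwrite('pics/k2.png',D)
E
```

```text
48 [250. 269.]
55 [251. 260.]
80 [257. 225.]
110 [264. 182.]
bar -23 -6 [array([295., 280.]), array([303., 236.])]
bar -23 6 [array([284., 294.]), array([292., 250.])]
bar 23 -6 [array([216., 245.]), array([222., 201.])]
bar 23 6 [array([205., 259.]), array([211., 214.])]
```

View pics/k2.png

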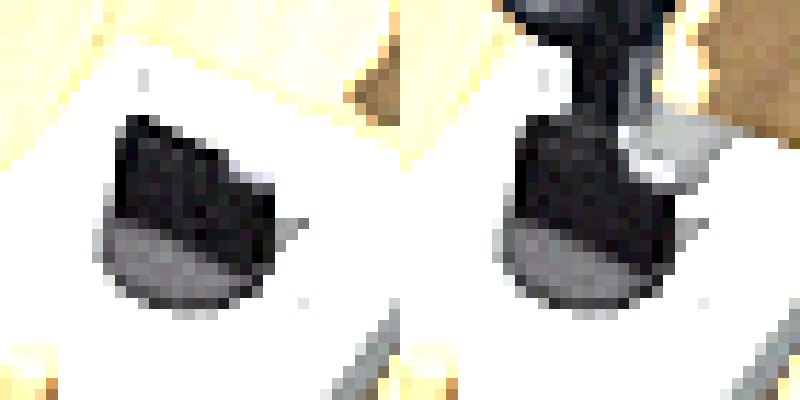

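The bar's front face is unobstructed, so the fingers seem to end above the bar even though the TCP reads 55 mm. I'll check the earlier pictures for where the tips really were.

```bash
python3 - <<'E'
from h import *
for tag,off,k,pos,seen,zs in (('s1',(200,220),5,(456.6,236.3),'tip 378, dowel visible below',(30,52,65,75,85)),('s2',(230,165),6,(497.4,-12.4),'tip~155-165',(99,141,155,165,175)),('s3',(230,165),6,(498,-13.1),'tip~215-225',(97,110,120,130)),('s5',(260,140),6,(496.4,-159),'tip~215',(55,70,80,90))):
    l=ld(tag); print(tag,seen,[(z,*((proj(l,[*pos,z])-off+.5)*k-.5).round(0)) for z in zs])
E
```

```text
s1 tip 378, dowel visible below [(30, np.float64(336.0), np.float64(406.0)), (52, np.float64(338.0), np.float64(384.0)), (65, np.float64(339.0), np.float64(371.0)), (75, np.float64(340.0), np.float64(361.0)), (85, np.float64(341.0), np.float64(350.0))]
s2 tip~155-165 [(99, np.float64(342.0), np.float64(250.0)), (141, np.float64(350.0), np.float64(188.0)), (155, np.float64(353.0), np.float64(166.0)), (165, np.float64(355.0), np.float64(150.0)), (175, np.float64(357.0), np.float64(134.0))]
s3 tip~215-225 [(97, np.float64(341.0), np.float64(251.0)), (110, np.float64(344.0), np.float64(232.0)), (120, np.float64(345.0), np.float64(218.0)), (130, np.float64(347.0), np.float64(203.0))]
s5 tip~215 [(55, np.float64(250.0), np.float64(260.0)), (70, np.float64(254.0), np.float64(239.0)), (80, np.float64(256.0), np.float64(225.0)), (90, np.float64(258.0), np.float64(211.0))]
```

In every picture the tips sit roughly 15–25 mm higher than the reported TCP. With the fingers still shut I'll probe gently down onto the bar's top (80 mm) to calibrate.

Emit:
{"fn": "play_rows", "kwargs": {
  "moves": [
    [[0,0,0.002],[0,0,0],0],
    [[0,0,0.002],[0,0,0],0],
    [[0,0,0],[0,0,0],0]
  ]
}}

```text
clock: 10.45
eef_pos: [496.1, -158.9, 50.8]
tcp_rot: [3.142, -0.001, 2.967]
contact_force: [-0.4, 0.2, -0.1]
opening: 0.0
```

Emit:
{"fn": "play_rows", "kwargs": {
  "moves": [
    [[0,0,0.0015],[0,0,0],0],
    [[0,0,0.0015],[0,0,0],0],
    [[0,0,0],[0,0,0],0]
  ]
}}

```text
clock: 10.75
eef_pos: [496.2, -158.9, 47.9]
tcp_rot: [3.142, -0.0, 2.967]
contact_force: [0.1, -0.2, -0.3]
opening: 0.002
```

Emit:
{"fn": "play_rows", "kwargs": {
  "moves": [
    [[0,0,0.0015],[0,0,0],0],
    [[0,0,0.0015],[0,0,0],0],
    [[0,0,0],[0,0,0],0]
  ]
}}

```text
clock: 11.05
eef_pos: [496.4, -159.0, 45.1]
tcp_rot: [-3.142, -0.0, 2.967]
contact_force: [-0.6, -0.6, -0.6]
opening: 0.0
```

Emit:
{"fn": "play_rows", "kwargs": {
  "moves": [
    [[0,0,0.0015],[0,0,0],0],
    [[0,0,0.0015],[0,0,0],0],
    [[0,0,0],[0,0,0],0]
  ]
}}

```text
clock: 11.35
eef_pos: [496.8, -159.1, 44.7]
tcp_rot: [-3.141, 0.001, 2.967]
contact_force: [-9.0, 3.0, 32.4]
opening: -0.0
```

```bash
python3 - <<'E'
from h import *
p=sense();print(p['eef_pos'],p['contact_force'],p['opening'])
s=snap('side','s6')['pixels'];a=ld('s4')['p'];b=ld('s5')['p']
D=np.hstack([cv2.resize(np.clip(i[150:205,275:330]*2.5,0,255).astype(np.uint8)[:,:,::-1],(400,400),interpolation=cv2.INTER_NEAREST) for i in (b,s)])
cv2.imwrite('pics/k3.png',D)
E
```

```text
[ 496.82092838 -159.08784655   44.6554624 ] [-9.0177771   2.9966448  32.35386689] -0.00044612266064681256
```

View pics/k3.png

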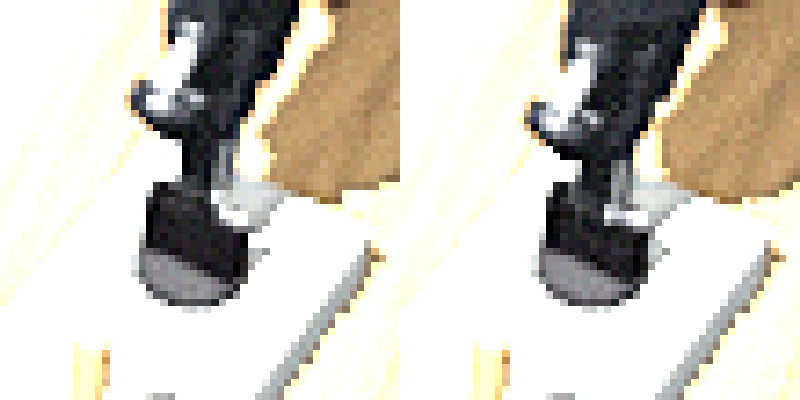

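Contact comes at a TCP reading of 44.9 with the fingers on the 80 mm bar top, so the real tips are about 35 mm above the reading. I back off, open, and go down to a reading of about 18.

Emit:
{"fn": "play_rows", "kwargs": {
  "moves": [
    [[0,0,-0.01],[0,0,0],0],
    [[0,0,-0.03],[0,0,0],55],
    [[0,0,0],[0,0,0],55],
    [[0,0,0],[0,0,0],55],
    [[0,0,0],[0,0,0],55],
    [[0,0,0],[0,0,0],55],
    [[0,0,0.02],[0,0,0],55],
    [[0,0,0.015],[0,0,0],55],
    [[0,0,0.01],[0,0,0],55],
    [[0,0,0],[0,0,0],55],
    [[0,0,0],[0,0,0],55]
  ]
}}

```text
clock: 12.5
eef_pos: [496.3, -158.9, 37.0]
tcp_rot: [3.142, -0.001, 2.967]
contact_force: [-0.9, 0.4, 0.1]
opening: 0.553
```

Emit:
{"fn": "play_rows", "kwargs": {
  "moves": [
    [[0,0,0.004],[0,0,0],55],
    [[0,0,0.004],[0,0,0],55],
    [[0,0,0.004],[0,0,0],55],
    [[0,0,0.003],[0,0,0],55],
    [[0,0,0.001],[0,0,0],55],
    [[0,0,0],[0,0,0],55]
  ]
}}

```text
clock: 13.1
eef_pos: [496.2, -158.9, 21.0]
tcp_rot: [3.142, -0.0, 2.967]
contact_force: [-0.6, -0.6, 0.2]
opening: 0.548
```

Emit:
{"fn": "play_rows", "kwargs": {
  "moves": [
    [[0,0,0.001],[0,0,0],40],
    [[0,0,0],[0,0,0],0],
    [[0,0,0],[0,0,0],0],
    [[0,0,0],[0,0,0],0],
    [[0,0,0],[0,0,0],0],
    [[0,0,0],[0,0,0],0],
    [[0,0,0],[0,0,0],0],
    [[0,0,0],[0,0,0],0]
  ],
  "squeeze": 60
}}

```text
clock: 13.9
eef_pos: [496.5, -158.9, 20.4]
tcp_rot: [3.142, 0.0, 2.967]
contact_force: [-0.7, 1.1, 6.1]
opening: 0.125
```

The bar is gripped (opening 0.125). Now I turn clockwise.

Emit:
{"fn": "play_rows", "kwargs": {
  "moves": [
    [[0,0,0],[0,0,0.08],0],
    [[0,0,0],[0,0,0.08],0],
    [[0,0,0],[0,0,0.08],0],
    [[0,0,0],[0,0,0.08],0],
    [[0,0,0],[0,0,0.08],0],
    [[0,0,0],[0,0,0.08],0],
    [[0,0,0],[0,0,0.08],0],
    [[0,0,0],[0,0,0.08],0],
    [[0,0,0],[0,0,0.08],0],
    [[0,0,0],[0,0,0.08],0],
    [[0,0,0],[0,0,0.08],0],
    [[0,0,0],[0,0,0.08],0],
    [[0,0,0],[0,0,0],0]
  ]
}}

```text
clock: 15.2
eef_pos: [496.8, -158.5, 20.4]
tcp_rot: [3.141, -0.0, 2.005]
contact_force: [-0.0, 5.4, 5.8]
opening: 0.126
```

Emit:
{"fn": "play_rows", "kwargs": {
  "moves": [
    [[0,0,0],[0,0,0.06],0],
    [[0,0,0],[0,0,0.06],0],
    [[0,0,0],[0,0,0.06],0],
    [[0,0,0],[0,0,0.06],0],
    [[0,0,0],[0,0,0],0],
    [[0,0,0],[0,0,0],0],
    [[0,0,0],[0,0,0],0],
    [[0,0,0],[0,0,0],0]
  ]
}}

```text
clock: 16.0
eef_pos: [496.9, -158.5, 20.4]
tcp_rot: [3.141, -0.0, 1.768]
contact_force: [1.0, 5.3, 4.4]
opening: 0.131
```

```bash
python3 - <<'E'
from h import *
p=sense();print(p['eef_pos'],p['tcp_rot'],p['contact_force'],p['wrist_torque'],p['opening'])
s=snap('side','s7')['pixels'];l=ld('s7');t=snap('top','t7')['pixels']
c=lambda X:((proj(l,X)-[230,165]+.5)*6-.5).round(0)
xx=np.array([np.cos(-.1757),np.sin(-.1757),0]);yy=np.array([-xx[1],xx[0],0]);o=np.array([509.5,-85.6,0])+70*yy
o+=np.array([498.5,-12.5,0])-(o-24*xx)
for a in (0,.8,1.0,1.1,1.2,1.3,1.4,1.6): 
    q=o+24*(-np.cos(a)*xx+np.sin(a)*yy); print(a,c(q+[0,0,143]),c(q+[0,0,80]),q.round(1))
D=np.zeros((600,800,3),np.uint8)
D[:,:480]=cv2.resize(s[165:265,245:325,::-1],(480,600),interpolation=cv2.INTER_CUBIC)
D[:400,480:]=cv2.resize(t[195:295,200:280,::-1],(320,400),interpolation=cv2.INTER_CUBIC)
cv2.imwrite('pics/f.png',D)
E
```

```text
[ 496.88346103 -158.48925004   20.37633057] [ 3.14071144e+00 -3.34373745e-04  1.76845902e+00] [1.01169315 5.28806086 4.37517947] [ 0.96415423 -0.13833515  0.12606567] 0.1305306951347844
0 [348. 184.] [337. 276.] [498.5 -12.5   0. ]
0.8 [315. 201.] [305. 293.] [508.7   3.2   0. ]
1.0 [304. 201.] [295. 294.] [512.9   5.5   0. ]
1.1 [299. 201.] [289. 294.] [515.2   6.3   0. ]
1.2 [293. 201.] [284. 293.] [517.5   6.8   0. ]
1.3 [288. 200.] [279. 292.] [519.9   7.2   0. ]
1.4 [283. 198.] [274. 291.] [522.2   7.3   0. ]
1.6 [273. 194.] [265. 287.] [527.    6.8   0. ]
```

View pics/f.png

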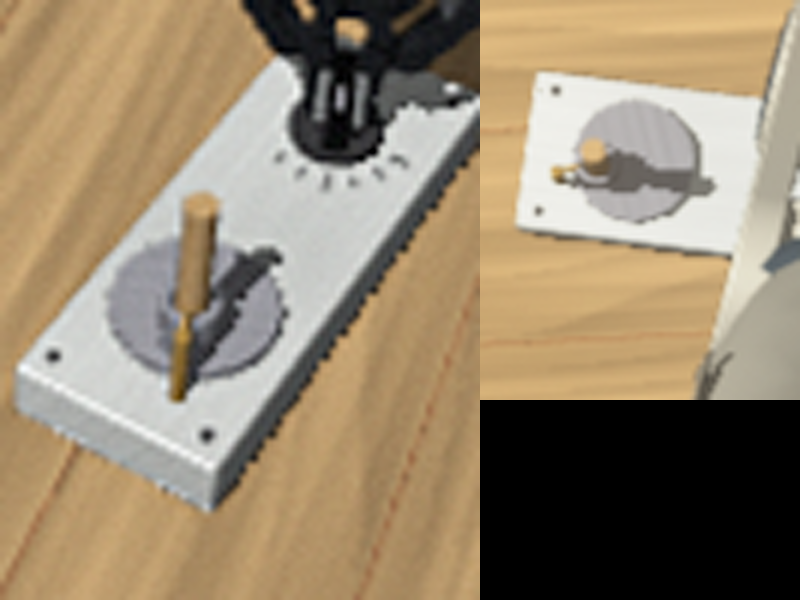

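The side view puts the dowel's top at (202,200), which is 292 in the prediction frame, where 1.2 rad predicts 293. It stands upright behind the pointer. I'll run one sub-pixel check using the dowel's shift since the rest picture, then hand in.

```bash
cat > chk.py <<'E'
from h import *
a=ld('s4');snap('side','s8');b=ld('s8')
def cen(f,v0,v1,u0,u1):
    p=f['p'].astype(int)[v0:v1,u0:u1]; m=((p[...,0]-p[...,2])>45)&(p[...,0]>90)
    m=cv2.morphologyEx(m.astype(np.uint8),cv2.MORPH_OPEN,np.ones((2,2))); ys,xs=np.nonzero(m); return xs.mean()+u0,ys.mean()+v0,len(xs),ys.min()+v0
A=cen(a,190,212,278,294);B=cen(b,193,215,268,288);print(A,B)
xx=np.array([np.cos(-.1757),np.sin(-.1757),0]);yy=np.array([-xx[1],xx[0],0]);o=np.array([498.5,-12.5,0])+24*xx
P=lambda th,z:proj(b,o+24*(-np.cos(th)*xx+np.sin(th)*yy)+[0,0,z])
for th in (1.0,1.1,1.15,1.2,1.25,1.3): print(th,(P(th,115)-P(0,115)).round(2),'seen',np.round(B[0]-A[0],2))
t=ld('t7'); p=t['p'].astype(int); m=((p[...,0]-p[...,2])>45)&(p[...,0]>120); print(ray(t,200+(593-480)/4,195+150/4,143))
p=sense();print(p['clock'],p['tcp_rot'],p['contact_force'],p['opening'],np.abs(p['qvel']).max())
E
python3 chk.py
```

```text
(np.float64(287.3378378378378), np.float64(202.93243243243242), 74, np.int64(195)) (np.float64(275.4146341463415), np.float64(202.29268292682926), 123, np.int64(193))
1.0 [-7.23  2.98] seen -11.92
1.1 [-8.12  2.93] seen -11.92
1.15 [-8.56  2.89] seen -11.92
1.2 [-9.    2.82] seen -11.92
1.25 [-9.44  2.75] seen -11.92
1.3 [-9.87  2.65] seen -11.92
[516.07060483   5.84033843 143.        ]
16.15 [ 3.14068092e+00 -3.37559497e-04  1.76845781e+00] [0.23861241 5.64755366 4.89565838] 0.12651458015511718 0.0026463103561437393
```

My colour mask caught desk pixels. I'll redo it as a difference against the empty image.

```bash
python3 - <<'E'
from h import *
z=ld('s0')['p'].astype(int);a=ld('s4')['p'].astype(int);b=ld('s7')['p'].astype(int)
for v in range(198,212,2):
    r=[]
    for i,(u0,u1) in ((a,(276,296)),(b,(266,288))):
        sat=(i[v,u0:u1,0]-i[v,u0:u1,2])-(z[v,u0:u1,0]-z[v,u0:u1,2]); w=np.clip(sat-12,0,None); r.append((round((w*np.arange(u0,u1)).sum()/w.sum(),2),int((w>0).sum())))
    print(v,r,round(r[1][0]-r[0][0],2))
E
```

```text
198 [(np.float64(286.94), 6), (np.float64(278.16), 7)] -8.78
200 [(np.float64(286.56), 6), (np.float64(278.0), 7)] -8.56
202 [(np.float64(286.3), 6), (np.float64(277.65), 6)] -8.65
204 [(np.float64(286.02), 6), (np.float64(277.32), 6)] -8.7
206 [(np.float64(285.73), 6), (np.float64(277.35), 6)] -8.38
208 [(np.float64(285.35), 6), (np.float64(277.0), 6)] -8.35
210 [(np.float64(285.35), 6), (np.float64(276.83), 7)] -8.52
```

At -9.0 px (after allowing for the dowel's slant in the image) the shift corresponds to 1.20 rad, matching the wrist's turn of 1.20 rad. Handing in.

```bash
python3 -c "
from rig import *
print(sign_off()); p=sense(); print(p['clock'],p['tcp_rot'],p['opening'],p['contact_force'])"
```

```text
the job is handed in; nothing more can be done
None
the job is handed in; nothing more can be done
```

I stood the tall round dowel in the turntable cup and let go. I then gripped the indexing knob, turned it clockwise to the third stop, and handed the job in with the fingers still holding it. The hand-in gave no verdict.

**Dowel:** after release it stood upright, and its top and the cup rim were within about 1.5 mm of where a fully seated dowel should be. I had no exact way to measure the 4 mm centring.

**Knob:** the wrist turned 1.20 rad. The dowel's shift in the side view also gives about 1.20 rad, and the top view puts it at 1.1–1.2 rad. The arm was still before hand-in, with the fingers held about 11 mm apart by the bar at a 60 N grip.

**What went wrong or disagreed:**
- **First knob grasp:** it closed on air above the bar. A gentle touch on the bar's top (about 32 N, under the 40 N limit) showed the fingertips about 35 mm higher than the reported tool position. I corrected for that, and the second grasp held. I don't know the cause of the offset. It also means the dowel was carried by only the top part of its length.
- **Angle check:** my first colour-based check of the turn picked up desk pixels and gave a wrong value. I redid it against the empty-scene picture.
- **Other objects:** I took no final picture of the whole desk. No unexpected contact force showed while moving past the other things, and nothing in the pictures suggested they had moved.

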